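# Fit the core and close the candle-holder mould

### The arm

A 6-joint arm with a two-finger parallel gripper is mounted at the origin on the work surface. World frame = base frame: x ahead of the robot, y to its left, z up, the work surface at z = 0. Lengths are in m, angles in rad, forces in N, time in s.
With the tool pointing down it reaches from about 0.35 to 0.875 m from the base axis. Payload 15.5 kg.
Tool frame: the origin (TCP) lies at the very end of the fingers, on their centre line; the grasp point (between the pads) lies 19 mm behind it; z points along the fingers, y is the line along which they close (so a half turn about z gives the same grasp; the last joint's range is limited). The gripper opens to 85 mm and grips with 20 to 120 N. Pads are 22 mm wide; open, the fingers measure 114 mm over their backs; the gripper's body (76 mm by 85 mm) begins 54 mm behind the grasp point. The pads swing forward as they close: fully open they stand 13 mm farther back than shut.
Start: joints at [1.175, 0.494, 1.345, -0, 1.302, -0.096], TCP at [0.185, 0.597, 0.231] pointing down, gripper open.
Joint ranges: [-2.91, 2.91], [-0.82, 2.16], [0.22, 2.67], [-1.22, 4.37], [0.12, 2.79], [-3.08, 3.08]. Speed limits (rad/s): [1.89, 1.89, 2.57, 3.01, 3.01, 3.01].

### API

Orientations are given as a 3x3 rotation matrix whose columns are the frame's x, y, z axes.
In Python, from rig import r, snapshot gives the robot as it stands.
- The arm moves only by the tool apply_moves, never from a script. Its argument "commands" is a list that holds one entry, the list of rows, each a list of 4 numbers: the shift along the tool's x, y, z in m, then the turn about the tool's z in degrees. In form: [[[dx, dy, dz, twist], ...]]. A call has 1 to 5 rows; each row is the pose to reach, as a shift and turn from the pose commanded when the call began, along the tool's axes at that moment; what a row does not reach only later rows make up. A row lasts 1/10 s, in which the tool goes at most 50 mm and 8.59 degrees, less where a joint would pass 70% of its speed; a pose out of reach is approached as far as the arm can. A call with a gripper value outside its range is refused whole. "gripper" is the finger opening in m, from 0 to 0.0854, set as the call begins (left out, the last holds). The fingers move at their own pace and stop on an object; "newtons" is the grip in N (left out, the last holds). Time passes only in rows, so rows that repeat a pose let the fingers close. It gives the time, the measured TCP pose, the force, the opening and the grip force at its end, in the units of the state.
- r.get_state(): the state, without advancing time (a new reading comes with each control period).
- snapshot(name): name is "scene" or "top"; returns a dict with "image" (384x512x3 uint8, red, green, blue), "mtx" (3x3 intrinsics, pixels), "view" (4x4, takes a point from world to camera coordinates). Camera axes: x right, y up, looking along -z (the intrinsics and any distortion apply to the point x, -y, -z); pixel columns grow to the right and rows downward; lengths in m; the calibration is good to about 2 mm. A picture is of the moment at which its call begins. There is no depth.
- r.finish_job(): hands the job in; it is judged then, once.
The state is a dict: "time_s": time; "joints": joint angles; "qd": joint speeds; "tau": joint torques, N m; "tcp_pos": TCP position; "eef_rot": TCP orientation; "wrist_force": force on the tool from outside, world axes, zero at the start; "wrist_torque": the same for the moment, N m; "gripper_width": finger opening in m; "grip_force": force on a finger pad.
Only numpy, scipy, OpenCV 4.12 (cv2) and the standard library are available. Lean on these libraries where they do the work, as an engineer would, in place of code of your own. Each camera call takes 0.05 s, during which the arm holds its last target. There are 200 camera calls.

### The job

Get the plaster candle-holder mould ready for pouring: stand the orange core fully down on the steel pin in the lower half, then put the upper half over it, red mark over red mark, so that it goes home flush on the three dowels. Press the upper half down on the lower one with about 15 N and finish like that, still pressing it shut; never hit or squeeze the plaster hard (60 N is too much), and leave the other things on the bench where they are.

Things in the scene. Friction and masses are not known exactly. Their poses are not given: they have to be found in the camera images.
- lower_half: lower mould half, off-white plaster, screwed to a plywood board 190 x 130 x 12 mm (x, y, z) and fixed to the bench. Origin: centre of the board's underside, z up. Its flange, 170 x 110 mm, has its flat top (the parting face) 54 mm above the origin. Three brass dowels, 10 mm diameter, tapered tips, stand 20 mm above that face at (x, y) = (70, 38), (70, -38), (-70, 0) mm
- upper_half: loose upper mould half, off-white plaster, about 0.5 kg, parting face down on the bench. Origin: centre of its underside, z up. Flange 170 x 110 x 12 mm with three 12 mm through holes at (x, y) = (70, 38), (70, -38), (-70, 0) mm; on it a block 100 x 60 mm (x, y) up to 55 mm above the origin, to grip across the 60 mm, fingertips over the 25 mm ledges. A 44 mm round opening runs through the middle
- core: loose orange plastic core, about 0.09 kg, standing upright. Origin: centre of its underside, z up. Tube 24 mm diameter, 85 mm tall, with a foot flange 36 mm diameter, 5 mm thick; a 14 mm bore runs right through. Seated, its origin lies at core_seat and 55 mm of it stand above the parting face, level with the top of the closed upper half
- pin_tip (a point): tip of the steel core pin that stands in the middle of the lower half: 12 mm diameter, the last 7 mm tapering to 6 mm; 84 mm above the lower half's origin, 60 mm above the cavity floor
- core_seat (a point): centre of the floor of the lower half's round cavity (44 mm across, 30 mm deep), at the foot of the pin, 24 mm above the lower half's origin: where the core's origin comes to lie
- lower_mark (a point): red mark of the lower half: middle of the +x edge of its parting face, at the end with two dowels, 85 mm from its z axis
- upper_mark (a point): red mark of the upper half: middle of the +x edge of its underside, at the end with two holes, 85 mm from its z axis. Closed, the marks meet, the upper half's origin is 54 mm above the lower half's and their axes are parallel; it fits only this way round
- spare_core: blue core of another mould, to be left alone: same shape, tube 28 mm diameter, 60 mm tall, foot flange 38 mm, standing; origin centre of its underside
- water_cup: black plastic water cup, 72 mm wide, 90 mm tall, standing; to be left alone; origin centre of its underside
- white_bottle: white paint bottle with a nozzle, 62 mm diameter, 185 mm tall, standing; to be left alone; origin centre of its underside
- red_bottle: red paint bottle with a black nozzle, 62 mm diameter, 170 mm tall, standing; to be left alone; origin centre of its underside
- paint_jar: dark purple paint jar with a black lid, 75 mm diameter, 82 mm tall, standing; to be left alone; origin centre of its underside
- palette_knife: palette knife lying flat, 220 mm long, 18 mm high, wooden handle to -x; to be left alone; origin on the bench under its middle
- tape_roll: roll of masking tape lying flat, 80 mm diameter, 25 mm tall; to be left alone; origin centre of its underside
Not all that is in view belongs to the job. Several things have the shape of the core; the one meant has the colours described above.

How it is judged:
On the way, in this order (a step that is already met when the one before it is completed fails the run):
1. the orange core stands fully down on the pin, upright, in the open lower half (horizontal distance between core and core_seat below 0.003 m and z of core in the frame of core_seat below 0.0025 m and angle between core's own z axis and vertical below 0.06 rad and horizontal distance between upper_half and lower_half above 0.08 m), for 0.2 s.
2. the upper half is flush on the dowels over the core, mark over mark (distance between upper_mark and lower_mark below 0.005 m and horizontal distance between upper_half and lower_half below 0.003 m and z of upper_half in the frame of lower_half below 0.056 m and angle between upper_half's own z axis and vertical below 0.025 rad), for 0.2 s.
At the end, for the whole second after the job is handed in: Core on the pin: within 3 mm of its axis, 2.5 mm of the floor, upright to 0.06 rad. Upper half home: within 3 mm sideways, 2 mm of flush, tilt under 0.025 rad, marks within 5 mm, all at rest. Over 11 N between the halves (weight included), fingers still on the upper half with over 4 N (all of step 2 and horizontal distance between core and core_seat below 0.003 m and z of core in the frame of core_seat below 0.0025 m and angle between core's own z axis and vertical below 0.06 rad and contact force between upper_half and lower_half above 11 N and contact force between the fingers and upper_half above 4 N and linear speed of each of upper_half, core below 0.02 m/s); the arm keeps its last pose, push and grip.
It fails at once if the plaster halves are struck or squeezed together with more than 60 N (contact force between upper_half and lower_half above 60 N).
It fails at once if the spare core or the water cup is displaced by more than 20 mm (distance of any of spare_core, water_cup from where it was at the start of the episode above 0.02 m).
It fails at once if a paint bottle or the paint jar is displaced by more than 20 mm (distance of any of white_bottle, red_bottle, paint_jar from where it was at the start of the episode above 0.02 m).
It fails at once if the palette knife or the tape roll is displaced by more than 20 mm (distance of any of palette_knife, tape_roll from where it was at the start of the episode above 0.02 m).
It also fails if it takes over 59 s, if anything falls off the work surface, if the arm or the gripper's body presses on something with over 40 N, if the wrist force passes 120 N, or if a joint passes its speed limit or range.

## Working session

There is one attempt and no reset: what is moved stays moved. The work goes in short steps, Python scripts to look and compute and a tool call to move; the robot and the scene stay as the last step left them, time stands still between calls to the robot, and variables do not carry over. Pictures are saved under pics/ and viewed, at most 10 in all, crops included, and the job is handed in when it is done.

Besides the shell and the picture viewer there is one more tool, called after "Request:" as name(argument=value, ...), one argument or row to a line, values as JSON. apply_moves: Moves the arm, as the interface text tells. Its arguments: {"type":"object","properties":{"commands":{"type":"array"},"gripper":{"type":"number"},"newtons":{"type":"number"}},"required":["commands"]}

```bash
mkdir -p pics; ls
python3 - <<'E'
from rig import r,snapshot
import cv2,numpy as np
for n in("scene","top"):
    s=snapshot(n); cv2.imwrite(f"pics/{n}0.png",cv2.resize(s["image"][:,:,::-1],(800,600),interpolation=cv2.INTER_CUBIC)); print(n,s["mtx"].round(1).tolist(),s["view"].round(3).tolist(), [k for k in s])
st=r.get_state(); print(st["eef_rot"],st["tcp_pos"],st["gripper_width"],st["wrist_force"],st["time_s"])
E
```

```text
pics
scene [[435.1, 0.0, 253.5], [0.0, 435.1, 192.6], [0.0, 0.0, 1.0]] [[0.858, 0.514, -0.006, -0.515], [-0.345, 0.585, 0.734, 0.156], [0.381, -0.627, 0.679, -1.574], [0.0, 0.0, 0.0, 1.0]] ['image', 'mtx', 'view']
top [[466.3, 0.0, 260.1], [0.0, 466.3, 185.2], [0.0, 0.0, 1.0]] [[0.007, -1.0, -0.018, -0.009], [0.982, 0.003, 0.19, -0.604], [-0.19, -0.019, 0.982, -1.256], [0.0, 0.0, 0.0, 1.0]] ['image', 'mtx', 'view']
[[-9.55399298e-01  2.95316764e-01 -4.36997009e-04]
 [ 2.95317061e-01  9.55398792e-01 -9.91088677e-04]
 [ 1.24821313e-04 -1.07593810e-03 -9.99999413e-01]] [0.18445628 0.59683516 0.23075824] 0.08520684515029359 [-0.23162086 -0.58844508 -0.22795127] 0.1
```

View pics/scene0.png

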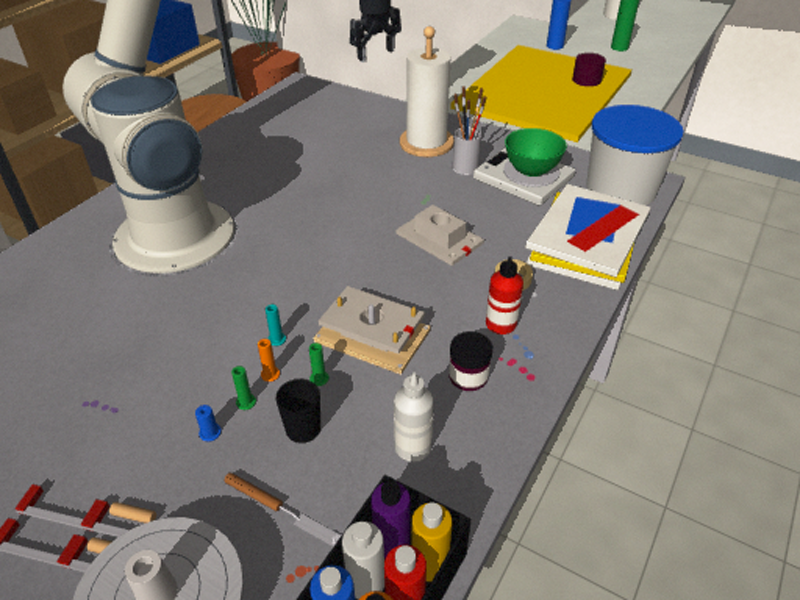

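View pics/top0.png

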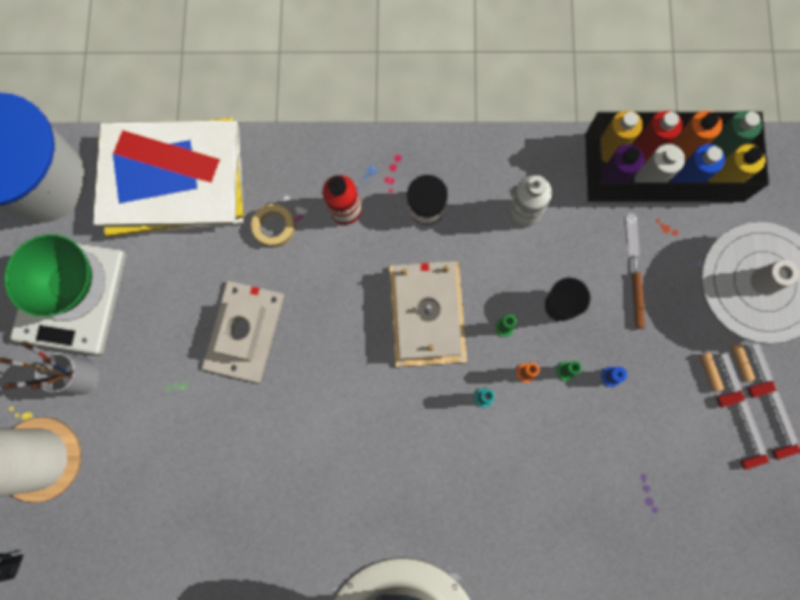

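Run:
```python
from rig import snapshot
import cv2,numpy as np
def crop(im,x0,y0,w,h,k): 
    return cv2.resize(im[y0:y0+h,x0:x0+w,::-1],None,fx=k,fy=k,interpolation=cv2.INTER_CUBIC)
t=snapshot("top")["image"]; s=snapshot("scene")["image"]
# 8x tiles
a=np.hstack([crop(t,126,174,66,75,6),crop(t,240,164,66,75,6)])
cv2.imwrite("pics/a.png",a)
b=np.hstack([crop(s,198,180,80,60,5),crop(s,250,128,64,60,5)]) 
c=np.hstack([crop(s,155,205,44,50,5),crop(t,316,225,100,50,5)])
c=np.pad(c,((0,0),(0,0),(0,0)));
cv2.imwrite("pics/b.png",np.vstack([b,c[:,:b.shape[1]]])); print(a.shape,b.shape,c.shape)
```

```text
(450, 792, 3) (300, 720, 3) (250, 720, 3)
```

View pics/a.png

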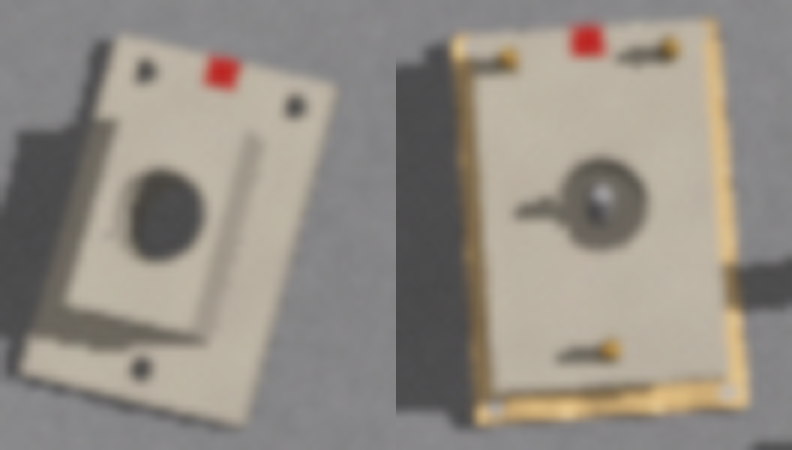

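View pics/b.png

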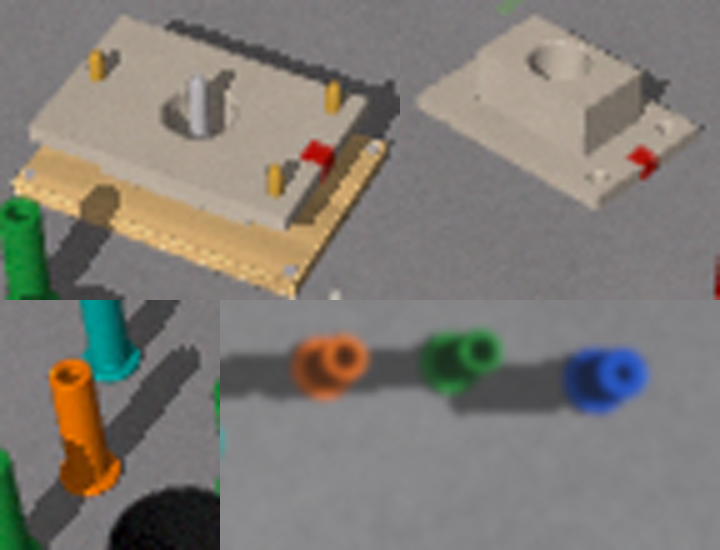

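```bash
cat > h.py <<'E'
import numpy as np
from scipy.optimize import least_squares
from scipy.spatial.transform import Rotation as R
def P(s,X):
    c=s["view"]@np.r_[X,1]; p=s["mtx"]@np.array([c[0],-c[1],-c[2]]); return p[:2]/p[2]
def fit(obs,x0,z0=0,yaw=True):
    # obs: (snap, [[u,v,x,y,z mm]])
    def f(q):
        a=q[2] if yaw else 0; c,s_=np.cos(a),np.sin(a); o=[]
        for s,pts in obs:
            for u,v,x,y,z in pts:
                x,y,z=x/1e3,y/1e3,z/1e3
                o+=list(P(s,[q[0]+c*x-s_*y,q[1]+s_*x+c*y,z0+z])-[u,v])
        return np.array(o)
    r=least_squares(f,x0,loss="soft_l1"); return r.x,f(r.x).reshape(-1,2).round(1)
def m(pts,x0,y0,k,ox=0,oy=0):
    return [[x0+(p[0]-ox+.5)/k-.5,y0+(p[1]-oy+.5)/k-.5,*p[2:]] for p in pts]
E
python3 - <<'E'
from rig import snapshot
from h import *
t=snapshot("top");s=snapshot("scene")
Ut=m([(118,36,85,55,12),(337,87,85,-55,12),(242,424,-85,-55,6),(20,375,-85,55,12),(146,71,70,38,12),(295,106,70,-38,12),(142,369,-70,0,12)],126,174,6)
Us=m([(418,100,-85,-55,12),(597,207,85,-55,6),(700,125,85,55,12),(662,128,70,38,12),(598,176,70,-38,12),(535,15,-50,30,55),(640,70,50,30,55),(585,105,50,-30,55),(480,58,-50,-30,55)],250,128,5,400)
Lt=m([(467,37,85,55,54),(714,20,85,-55,54),(490,390,-85,55,54),(730,378,-85,-55,54),(600,193,0,0,84)],240,164,6,396)
Ls=m([(122,15,-85,55,54),(31,127,-85,-55,54),(365,97,85,55,54),(97,52,-70,0,74),(333,84,70,38,74),(275,167,70,-38,74),(197,78,0,0,84)],198,180,5)
Cs=m([(71,374,0,0,85),(92,473,0,0,4)],155,205,5,0,300)
Ct=m([(345,356,0,0,85),(324,365,0,0,3)],316,225,5,220,300)
for n,a,b,g in(("U",Ut,Us,[.5,.3,-.2]),("L",Lt,Ls,[.5,0,0]),("C",Ct,Cs,[.45,-.2,0])):
    for o in([(t,a)],[(s,b)],[(t,a),(s,b)]):
        q,e=fit(o,g,yaw=n!="C"); print(n,q.round(4),e.tolist())
E
```

```text
U [ 0.5344  0.2977 -0.2287] [[0.3, -0.2], [-0.2, -0.3], [0.4, 0.6], [0.2, -0.3], [-0.2, 0.1], [-0.1, 0.2], [-0.4, 0.0]]
U [ 0.5371  0.2954 -0.214 ] [[-0.3, -0.7], [0.3, -0.3], [-0.2, 0.1], [1.0, -0.1], [-0.0, 0.3], [-0.5, 0.1], [0.3, 0.3], [0.2, 1.0], [-0.7, -1.3]]
U [ 0.5353  0.2975 -0.2253] [[0.3, -0.5], [-0.2, -0.7], [0.6, 0.2], [0.4, -0.6], [-0.2, -0.2], [-0.1, -0.2], [-0.2, -0.3], [-0.4, -1.4], [-0.2, -0.8], [-0.5, -0.1], [0.8, -0.4], [-0.4, -0.1], [-0.4, -0.4], [0.1, -0.0], [-0.2, 0.6], [-0.8, -1.8]]
L [ 0.5699 -0.0434  0.0604] [[1.0, -0.5], [-1.5, 0.1], [0.3, 0.3], [-0.2, 0.1], [0.0, 0.0]]
L [ 0.5723 -0.0448  0.0747] [[-0.2, 0.1], [-0.5, -0.2], [0.7, 0.3], [-0.4, 0.1], [0.2, 0.1], [0.1, -0.0], [0.2, -0.5]]
L [ 0.5709 -0.0438  0.0649] [[1.0, -0.8], [-1.5, -0.3], [0.5, -0.0], [0.1, -0.4], [0.2, -0.3], [-0.1, -0.4], [-0.7, -0.8], [0.5, 0.2], [-0.4, -0.4], [-0.1, -0.1], [-0.3, -0.3], [-0.1, -0.9]]
C [ 0.4619 -0.2241  0.    ] [[0.1, -0.3], [-0.1, 0.3]]
C [ 0.465  -0.2258  0.    ] [[0.2, 0.2], [-0.2, -0.2]]
C [ 0.4631 -0.2246  0.    ] [[0.2, -0.7], [0.1, -0.1], [-0.1, -0.4], [-0.4, -0.7]]
```

```bash
cat >> h.py <<'E'
def plan(st,xyz,ydeg=None):
    Rm=np.array(st["eef_rot"]); d=Rm.T@(np.array(xyz)-st["tcp_pos"])
    a=np.degrees(np.arctan2(Rm[1,1],Rm[0,1])); tw=0 if ydeg is None else -((ydeg-a+90)%180-90)
    print("t",round(st["time_s"],2),"tcp",np.round(st["tcp_pos"],4),"yang",a.round(2),"-> shift",d.round(4),"twist",round(tw,2),"j6",np.round(st["joints"][5],2),"F",np.round(st["wrist_force"],1),"w",round(st["gripper_width"],4))
E
python3 - <<'E'
from rig import r
from h import *
st=r.get_state()
plan(st,[.40,.20,.24],72.8-180);plan(st,[.463,-.225,.20]);
E
```

```text
t 0.3 tcp [0.1845 0.597  0.2311] yang 72.82 -> shift [-0.3231 -0.3157 -0.0088] twist 0.02 j6 -0.1 F [-0.5 -0.9  0.1] w 0.0852
t 0.3 tcp [0.1845 0.597  0.2311] yang 72.82 -> shift [-0.5088 -0.7031  0.0314] twist 0 j6 -0.1 F [-0.5 -0.9  0.1] w 0.0852
```

Request:
apply_moves(
  commands=[
    [[-0.323,-0.316,-0.009,0],[-0.323,-0.316,-0.009,0],[-0.323,-0.316,-0.009,0],[-0.323,-0.316,-0.009,0],[-0.323,-0.316,-0.009,0]],
  ],
  gripper=0.05,
)

```text
time_s: 0.8
tcp_pos: [0.3041, 0.3756, 0.2364]
eef_rot: [[-0.956, 0.295, 0.0], [0.295, 0.956, 0.0], [-0.0, 0.0, -1.0]]
wrist_force: [0.8, 0.0, 1.0]
gripper_width: 0.0501
grip_force: 0.0
```

Run:
```python
from rig import r
from h import *
st=r.get_state()
plan(st,[.463,-.225,.20],0)
```

```text
t 0.8 tcp [0.3041 0.3756 0.2364] yang 72.85 -> shift [-0.3289 -0.5271  0.0363] twist 72.85 j6 -0.5 F [0.8 0.  1. ] w 0.0501
```

Request:
apply_moves(
  commands=[
    [[-0.329,-0.527,0.036,73],[-0.329,-0.527,0.036,73],[-0.329,-0.527,0.036,73],[-0.329,-0.527,0.036,73],[-0.329,-0.527,0.036,73]],
  ],
)

```text
time_s: 1.3
tcp_pos: [0.3675, 0.1342, 0.2219]
eef_rot: [[-0.493, 0.87, 0.001], [0.87, 0.493, 0.0], [-0.0, 0.001, -1.0]]
wrist_force: [2.8, 0.2, 0.4]
gripper_width: 0.05
grip_force: 0.0
```

Run:
```python
from rig import r
from h import *
st=r.get_state()
plan(st,[.463,-.225,.20],0)
```

```text
t 1.3 tcp [0.3675 0.1342 0.2219] yang 29.52 -> shift [-0.3596 -0.0939  0.022 ] twist 29.52 j6 -0.32 F [2.8 0.2 0.4] w 0.05
```

Request:
apply_moves(
  commands=[
    [[-0.36,-0.094,0.022,29.5],[-0.36,-0.094,0.022,29.5],[-0.36,-0.094,0.022,29.5],[-0.36,-0.094,0.022,29.5],[-0.36,-0.094,0.022,29.5]],
  ],
)

```text
time_s: 1.8
tcp_pos: [0.4331, -0.1071, 0.2071]
eef_rot: [[-0.003, 1.0, 0.001], [1.0, 0.003, -0.0], [-0.0, 0.001, -1.0]]
wrist_force: [1.7, 0.7, 0.7]
gripper_width: 0.0506
grip_force: 0.0
```

Run:
```python
from rig import r
from h import *
st=r.get_state()
plan(st,[.463,-.225,.20],0)
```

```text
t 1.8 tcp [ 0.4331 -0.1071  0.2071] yang 0.17 -> shift [-0.118   0.0296  0.0072] twist 0.17 j6 -0.38 F [1.7 0.7 0.7] w 0.0506
```

Request:
apply_moves(
  commands=[
    [[-0.118,0.0296,0.02,0],[-0.118,0.0296,0.04,0],[-0.118,0.0296,0.087,0],[-0.118,0.0296,0.087,0],[-0.118,0.0296,0.087,0]],
  ],
)

```text
time_s: 2.3
tcp_pos: [0.4622, -0.2223, 0.1185]
eef_rot: [[-0.005, 1.0, -0.003], [1.0, 0.005, 0.002], [0.002, -0.003, -1.0]]
wrist_force: [0.0, 0.3, 0.4]
gripper_width: 0.0502
grip_force: 0.0
```

Run:
```python
from rig import r,snapshot
from h import *
import cv2
st=r.get_state()
plan(st,[.463,-.225,.045],0)
t=snapshot("top");s=snapshot("scene")
T=np.array(st["tcp_pos"])
for n,q in(("s",s),("t",t)): print(n,P(q,T),P(q,T+[.025,0,0]),P(q,T-[.025,0,0]))
k=6
f=lambda im,x,y:cv2.resize(im["image"][y:y+70,x:x+65,::-1],None,fx=k,fy=k,interpolation=cv2.INTER_CUBIC)
cv2.imwrite("pics/c.png",np.hstack([f(s,140,185),f(t,305,190)]))
```

```text
t 2.3 tcp [ 0.4622 -0.2223  0.1185] yang 0.29 -> shift [-0.0029  0.0011  0.0735] twist 0.29 j6 -0.57 F [0.  0.3 0.4] w 0.0502
s [167.24758451 209.81836632] [174.52905477 213.16968252] [160.0827667  206.52073972]
t [341.90569392 234.34955473] [341.65697214 224.83841102] [342.15635089 243.93470023]
```

View pics/c.png

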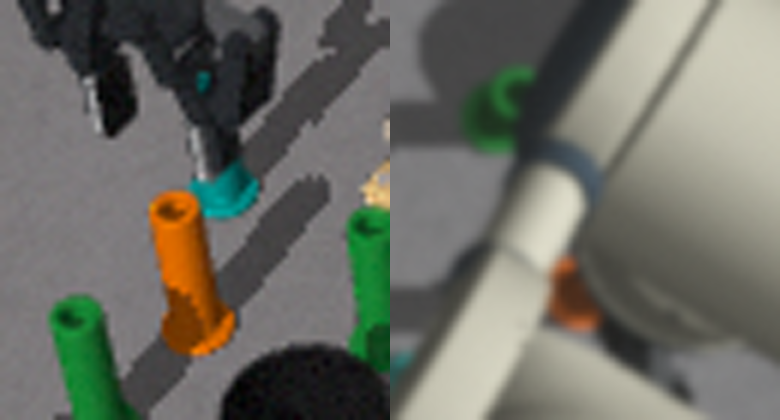

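Request:
apply_moves(
  commands=[
    [[-0.002,0.001,0.02,0],[-0.002,0.001,0.045,0],[-0.002,0.001,0.0735,0],[-0.002,0.001,0.0735,0],[-0.002,0.001,0.0735,0]],
  ],
)

```text
time_s: 2.9
tcp_pos: [0.4648, -0.2241, 0.0481]
eef_rot: [[-0.007, 1.0, 0.001], [1.0, 0.007, -0.0], [-0.0, 0.001, -1.0]]
wrist_force: [-0.0, 0.3, -0.8]
gripper_width: 0.0503
grip_force: 0.0
```

Request:
apply_moves(
  commands=[
    [[0,0,0,0],[0,0,0,0],[0,0,0,0],[0,0,0,0],[0,0,0,0]],
  ],
  gripper=0.015,
  newtons=30,
)

```text
time_s: 3.4
tcp_pos: [0.465, -0.225, 0.0478]
eef_rot: [[-0.006, 1.0, 0.002], [1.0, 0.006, -0.001], [-0.001, 0.002, -1.0]]
wrist_force: [-1.1, 0.8, 14.4]
gripper_width: 0.0223
grip_force: 35.2
```

Request:
apply_moves(
  commands=[
    [[0,0,0,0],[0,0,0,0],[0,0,0,0]],
  ],
)

```text
time_s: 3.7
tcp_pos: [0.4649, -0.225, 0.0478]
eef_rot: [[-0.006, 1.0, 0.002], [1.0, 0.006, -0.001], [-0.001, 0.002, -1.0]]
wrist_force: [-0.0, 1.3, 13.9]
gripper_width: 0.0228
grip_force: 35.2
```

Request:
apply_moves(
  commands=[
    [[0,0,-0.03,0],[0,0,-0.07,0],[0,0,-0.112,0],[0,0,-0.112,0],[0.04,0.025,-0.112,0]],
  ],
)

```text
time_s: 4.2
tcp_pos: [0.4886, -0.1876, 0.1603]
eef_rot: [[-0.001, 1.0, 0.003], [1.0, 0.001, -0.003], [-0.003, 0.003, -1.0]]
wrist_force: [0.7, 0.2, -1.7]
gripper_width: 0.0226
grip_force: 33.4
```

Run:
```python
from rig import r
from h import *
st=r.get_state()
plan(st,[.571,-.044,.155],0)
```

```text
t 4.2 tcp [ 0.4886 -0.1876  0.1603] yang 0.08 -> shift [0.1435 0.0826 0.0051] twist 0.08 j6 -0.48 F [ 0.7  0.2 -1.7] w 0.0226
```

Request:
apply_moves(
  commands=[
    [[0.1435,0.0826,0.0,0],[0.1435,0.0826,0.0,0],[0.1435,0.0826,0.0,0],[0.1435,0.0826,0.005,0],[0.1435,0.0826,0.005,0]],
  ],
)

```text
time_s: 4.7
tcp_pos: [0.5711, -0.0383, 0.153]
eef_rot: [[-0.009, 1.0, -0.001], [1.0, 0.009, 0.0], [0.0, -0.001, -1.0]]
wrist_force: [0.3, 0.2, -0.9]
gripper_width: 0.0229
grip_force: 33.4
```

Request:
apply_moves(
  commands=[
    [[0,0,0.008,0],[0,0,0.008,0],[0,0,0.008,0]],
  ],
)

```text
time_s: 5.0
tcp_pos: [0.57, -0.0415, 0.1453]
eef_rot: [[-0.005, 1.0, -0.001], [1.0, 0.005, 0.0], [0.0, -0.001, -1.0]]
wrist_force: [-0.1, 0.1, -0.4]
gripper_width: 0.0223
grip_force: 33.4
```

Run:
```python
from rig import r,snapshot
from h import *
import cv2
st=r.get_state()
plan(st,[.571,-.044,.155],0)
t=snapshot("top");s=snapshot("scene")
T=np.array(st["tcp_pos"])
k=7
f=lambda im,x,y,w:cv2.resize(im["image"][y:y+70,x:x+w,::-1],None,fx=k,fy=k,interpolation=cv2.INTER_CUBIC)
cv2.imwrite("pics/d.png",np.hstack([f(s,205,150,65),f(t,250,160,45)]))
for d in(0.085,0.1):
  print("exp core bottom & pin, scene",P(s,T-[0,0,.0478]),P(s,[.571,-.044,.084]),P(s,T+[0,0,.0372]))
```

```text
t 5.0 tcp [ 0.57   -0.0415  0.1453] yang 0.26 -> shift [-0.0025  0.001  -0.0097] twist 0.26 j6 -0.18 F [-0.1  0.1 -0.4] w 0.0223
exp core bottom & pin, scene [236.96831264 190.3600265 ] [236.93890757 194.37077398] [235.99038037 167.77343149]
exp core bottom & pin, scene [236.96831264 190.3600265 ] [236.93890757 194.37077398] [235.99038037 167.77343149]
```

View pics/d.png

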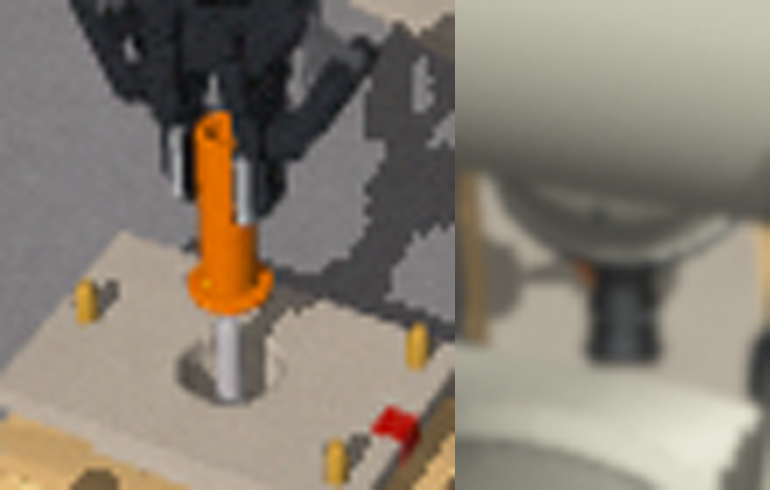

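Run:
```python
from rig import r,snapshot
from h import *
s=snapshot("scene"); st=r.get_state(); T=np.array(st["tcp_pos"]); plan(st,[.571,-.044,.155],0)
def inv(u,v,z): return least_squares(lambda q:P(s,[q[0],q[1],z])-[u,v],[.57,-.04]).x
c=inv(237.5,190.3,T[2]-.0478); p=inv(237.0,195.0,.084); print(T,c,p,"move",p-c)
```

```text
t 5.15 tcp [ 0.5706 -0.0411  0.1457] yang 0.29 -> shift [-0.0029  0.0004 -0.0093] twist 0.29 j6 -0.18 F [-0.1 -0.4 -0.5] w 0.022
[ 0.5705768  -0.04112634  0.145732  ] [ 0.57149158 -0.04090897] [ 0.57260179 -0.04618145] move [ 0.00111021 -0.00527248]
```

Request:
apply_moves(
  commands=[
    [[-0.0043,0.0007,0.0,0],[-0.0043,0.0007,0.008,0],[-0.0043,0.0007,0.016,0],[-0.0043,0.0007,0.02,0],[-0.0043,0.0007,0.02,0]],
  ],
)

```text
time_s: 5.65
tcp_pos: [0.5709, -0.0445, 0.1246]
eef_rot: [[-0.006, 1.0, -0.002], [1.0, 0.006, 0.0], [0.0, -0.002, -1.0]]
wrist_force: [0.2, 0.5, -0.8]
gripper_width: 0.0225
grip_force: 33.4
```

Request:
apply_moves(
  commands=[
    [[0,0,0.008,0],[0,0,0.016,0],[0,0,0.024,0],[0,0,0.032,0],[0,0,0.032,0]],
  ],
)

```text
time_s: 6.15
tcp_pos: [0.571, -0.0446, 0.0923]
eef_rot: [[-0.006, 1.0, -0.002], [1.0, 0.006, 0.0], [0.0, -0.001, -1.0]]
wrist_force: [0.2, -0.2, -1.5]
gripper_width: 0.0223
grip_force: 33.4
```

Request:
apply_moves(
  commands=[
    [[0,0,0.006,0],[0,0,0.012,0],[0,0,0.016,0],[0,0,0.018,0],[0,0,0.018,0]],
  ],
)

```text
time_s: 6.65
tcp_pos: [0.5712, -0.0447, 0.0752]
eef_rot: [[-0.006, 1.0, -0.001], [1.0, 0.006, 0.0], [0.0, -0.001, -1.0]]
wrist_force: [-1.4, 1.9, -2.6]
gripper_width: 0.0223
grip_force: 33.2
```

Request:
apply_moves(
  commands=[
    [[0,0,0.001,0],[0,0,0.002,0],[0,0,0.003,0],[0,0,0.004,0],[0,0,0.004,0]],
  ],
)

```text
time_s: 7.15
tcp_pos: [0.5714, -0.0447, 0.0718]
eef_rot: [[-0.006, 1.0, 0.0], [1.0, 0.006, 0.0], [-0.0, 0.0, -1.0]]
wrist_force: [-4.7, 3.3, 6.6]
gripper_width: 0.0225
grip_force: 34.3
```

Request:
apply_moves(
  commands=[
    [[0.0005,-0.0005,0.001,0],[0.0005,-0.0005,0.001,0]],
  ],
)

```text
time_s: 7.35
tcp_pos: [0.5714, -0.0446, 0.0717]
eef_rot: [[-0.006, 1.0, 0.002], [1.0, 0.006, -0.001], [-0.001, 0.002, -1.0]]
wrist_force: [-7.1, 0.2, 22.1]
gripper_width: 0.0228
grip_force: 36.2
```

Request:
apply_moves(
  commands=[
    [[0,0,0,0],[0,0,0,0],[0,0,0,0],[0,0,0,0],[0,0,0,0]],
  ],
  gripper=0.05,
)

```text
time_s: 7.85
tcp_pos: [0.571, -0.0443, 0.0704]
eef_rot: [[-0.006, 1.0, -0.0], [1.0, 0.006, -0.0], [-0.0, -0.0, -1.0]]
wrist_force: [0.0, -0.1, 0.3]
gripper_width: 0.0496
grip_force: 0.0
```

Request:
apply_moves(
  commands=[
    [[0,0,-0.03,0],[0,0,-0.08,0],[0,0,-0.12,0],[0,0,-0.14,0],[0,0,-0.14,0]],
  ],
)

```text
time_s: 8.35
tcp_pos: [0.5725, -0.0445, 0.2137]
eef_rot: [[-0.006, 1.0, 0.005], [1.0, 0.006, -0.001], [-0.001, 0.005, -1.0]]
wrist_force: [-0.6, -0.7, -0.5]
gripper_width: 0.05
grip_force: 0.0
```

Run:
```python
from rig import r
from h import *
st=r.get_state()
plan(st,[.536,.297,.2],77.3)
```

```text
t 8.35 tcp [ 0.5725 -0.0445  0.2137] yang 0.35 -> shift [ 0.3417 -0.0345  0.0132] twist -76.95 j6 -0.19 F [-0.6 -0.7 -0.5] w 0.05
```

Request:
apply_moves(
  commands=[
    [[0.342,-0.0345,0.013,-77],[0.342,-0.0345,0.013,-77],[0.342,-0.0345,0.013,-77],[0.342,-0.0345,0.013,-77],[0.342,-0.0345,0.013,-77]],
  ],
  gripper=0.085,
)

```text
time_s: 8.85
tcp_pos: [0.5434, 0.206, 0.2001]
eef_rot: [[-0.69, 0.723, -0.001], [0.723, 0.69, -0.0], [0.001, -0.001, -1.0]]
wrist_force: [0.2, -0.3, -0.1]
gripper_width: 0.0852
grip_force: 0.0
```

Run:
```python
from rig import r
from h import *
st=r.get_state()
plan(st,[.536,.297,.16],77.3)
```

```text
t 8.85 tcp [0.5434 0.206  0.2001] yang 43.67 -> shift [0.0709 0.0575 0.04  ] twist -33.63 j6 -0.5 F [ 0.2 -0.3 -0.1] w 0.0852
```

Request:
apply_moves(
  commands=[
    [[0.071,0.0575,0.02,-33.5],[0.071,0.0575,0.04,-33.5],[0.071,0.0575,0.04,-33.5],[0.071,0.0575,0.04,-33.5],[0.071,0.0575,0.04,-33.5]],
  ],
)

```text
time_s: 9.35
tcp_pos: [0.5368, 0.2955, 0.1598]
eef_rot: [[-0.974, 0.225, -0.002], [0.225, 0.974, -0.001], [0.001, -0.001, -1.0]]
wrist_force: [0.4, 0.9, -0.4]
gripper_width: 0.085
grip_force: 0.0
```

Request:
apply_moves(
  commands=[
    [[0,0,0,0],[0,0,0,0]],
  ],
)

```text
time_s: 9.55
tcp_pos: [0.5375, 0.295, 0.1609]
eef_rot: [[-0.973, 0.232, -0.0], [0.232, 0.973, -0.0], [0.0, -0.0, -1.0]]
wrist_force: [0.6, 0.1, 0.1]
gripper_width: 0.0849
grip_force: 0.0
```

Run:
```python
from rig import r,snapshot
from h import *
import cv2
st=r.get_state()
plan(st,[.5357,.2965,.02],77.3)
s=snapshot("scene");t=snapshot("top")
c=s["image"][180:240,198:278,::-1]
k=5
a=cv2.resize(c,None,fx=k,fy=k,interpolation=cv2.INTER_CUBIC)
b=cv2.resize(s["image"][128:188,240:320,::-1],None,fx=k,fy=k,interpolation=cv2.INTER_CUBIC)
d=cv2.resize(t["image"][164:239,240:306,::-1],None,fx=4,fy=4,interpolation=cv2.INTER_CUBIC)
e=np.zeros((300,800,3),np.uint8); e[:,:264]=d
cv2.imwrite("pics/e.png",np.vstack([np.hstack([a,b]),e]))
```

```text
t 9.55 tcp [0.5375 0.295  0.1609] yang 76.6 -> shift [0.0021 0.0011 0.1409] twist -0.7 j6 -0.93 F [0.6 0.1 0.1] w 0.0849
```

View pics/e.png

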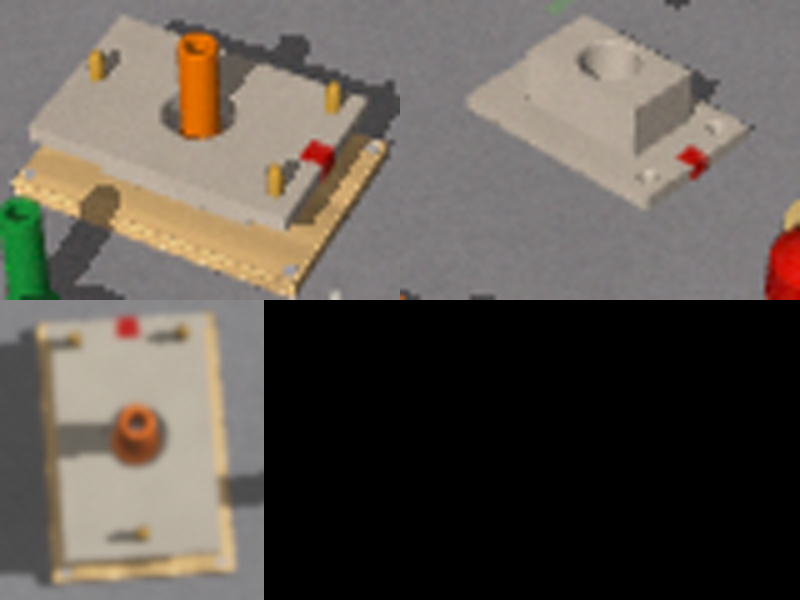

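Request:
apply_moves(
  commands=[
    [[0.002,0.001,0.03,-0.7],[0.002,0.001,0.07,-0.7],[0.002,0.001,0.105,-0.7],[0.002,0.001,0.13,-0.7],[0.002,0.001,0.142,-0.7]],
  ],
)

```text
time_s: 10.15
tcp_pos: [0.5349, 0.2961, 0.017]
eef_rot: [[-0.976, 0.218, -0.002], [0.218, 0.976, -0.001], [0.002, -0.002, -1.0]]
wrist_force: [-0.3, 0.3, 0.6]
gripper_width: 0.0851
grip_force: 0.0
```

Request:
apply_moves(
  commands=[
    [[0,0,0,0],[0,0,0,0],[0,0,0,0],[0,0,0,0],[0,0,0,0]],
  ],
  gripper=0.05,
  newtons=50,
)

```text
time_s: 10.65
tcp_pos: [0.5364, 0.297, 0.0204]
eef_rot: [[-0.976, 0.216, 0.002], [0.216, 0.976, 0.001], [-0.002, 0.001, -1.0]]
wrist_force: [-1.6, -1.3, 8.7]
gripper_width: 0.0591
grip_force: 57.2
```

Request:
apply_moves(
  commands=[
    [[0,0,0,0],[0,0,0,0]],
  ],
)

```text
time_s: 10.85
tcp_pos: [0.5364, 0.297, 0.0204]
eef_rot: [[-0.976, 0.216, 0.002], [0.216, 0.976, 0.001], [-0.002, 0.001, -1.0]]
wrist_force: [-1.1, 0.0, 8.8]
gripper_width: 0.0593
grip_force: 57.2
```

Run:
```python
from rig import r,snapshot
from h import *
s=snapshot("scene")
print("core top seen 237.2,188 exp",P(s,[.5714,-.0446,.109]))
plan(r.get_state(),[.5357,.2965,.02],77.3)
```

```text
core top seen 237.2,188 exp [236.66690825 188.20351395]
t 10.9 tcp [0.5364 0.297  0.0203] yang 77.51 -> shift [ 0.0006 -0.0006  0.0003] twist 0.21 j6 -0.94 F [-1.2 -1.6  8.8] w 0.0594
```

Request:
apply_moves(
  commands=[
    [[0,0,-0.02,0],[0,0,-0.06,0],[0,0,-0.11,0],[0,0,-0.15,0],[0,0,-0.15,0]],
  ],
)

```text
time_s: 11.4
tcp_pos: [0.5383, 0.2978, 0.1751]
eef_rot: [[-0.976, 0.216, 0.009], [0.216, 0.976, 0.004], [-0.008, 0.005, -1.0]]
wrist_force: [0.3, 0.1, -6.0]
gripper_width: 0.0598
grip_force: 57.0
```

Run:
```python
from rig import r
from h import *
plan(r.get_state(),[.5713,-.0443,.155],94.1)
```

```text
t 11.4 tcp [0.5383 0.2978 0.1751] yang 77.52 -> shift [-0.106  -0.327   0.0191] twist -16.58 j6 -0.94 F [ 0.3  0.1 -6. ] w 0.0598
```

Request:
apply_moves(
  commands=[
    [[-0.106,-0.327,0.0,-16.6],[-0.106,-0.327,0.0,-16.6],[-0.106,-0.327,0.0,-16.6],[-0.106,-0.327,0.0,-16.6],[-0.106,-0.327,0.0,-16.6]],
  ],
)

```text
time_s: 11.9
tcp_pos: [0.5581, 0.055, 0.1683]
eef_rot: [[-0.997, -0.072, -0.001], [-0.072, 0.997, -0.0], [0.001, 0.0, -1.0]]
wrist_force: [0.9, 0.7, -6.3]
gripper_width: 0.0596
grip_force: 57.4
```

Run:
```python
from rig import r
from h import *
plan(r.get_state(),[.5713,-.0443,.155],94.1)
```

```text
t 11.9 tcp [0.5581 0.055  0.1683] yang 94.14 -> shift [-0.006  -0.1     0.0133] twist 0.04 j6 -1.65 F [ 0.9  0.7 -6.3] w 0.0596
```

Request:
apply_moves(
  commands=[
    [[-0.006,-0.04,0.005,0],[-0.006,-0.08,0.01,0],[-0.006,-0.1,0.01,0],[-0.006,-0.1,0.01,0],[-0.006,-0.1,0.01,0]],
  ],
)

```text
time_s: 12.4
tcp_pos: [0.5715, -0.0425, 0.1583]
eef_rot: [[-0.997, -0.071, -0.001], [-0.071, 0.997, 0.0], [0.001, 0.001, -1.0]]
wrist_force: [-0.8, 0.4, -6.8]
gripper_width: 0.0593
grip_force: 57.7
```

Request:
apply_moves(
  commands=[
    [[0,0,0,0],[0,0,0,0]],
  ],
)

```text
time_s: 12.6
tcp_pos: [0.5719, -0.0414, 0.1589]
eef_rot: [[-0.997, -0.073, -0.0], [-0.073, 0.997, 0.0], [0.0, 0.0, -1.0]]
wrist_force: [-0.7, 0.2, -4.7]
gripper_width: 0.0591
grip_force: 57.7
```

Run:
```python
from rig import r
from h import *
plan(r.get_state(),[.5713,-.0443,.11],94.1)
```

```text
t 12.6 tcp [ 0.5719 -0.0414  0.1589] yang 94.19 -> shift [ 0.0008 -0.0028  0.0489] twist 0.09 j6 -1.82 F [-0.7  0.2 -4.7] w 0.0591
```

Request:
apply_moves(
  commands=[
    [[0.0008,-0.0028,0.0,0],[0.0008,-0.0028,0.015,0],[0.0008,-0.0028,0.03,0],[0.0008,-0.0028,0.046,0],[0.0008,-0.0028,0.051,0]],
  ],
)

```text
time_s: 13.1
tcp_pos: [0.5707, -0.0449, 0.1068]
eef_rot: [[-0.997, -0.072, -0.002], [-0.072, 0.997, 0.0], [0.002, 0.0, -1.0]]
wrist_force: [0.3, 0.3, -5.1]
gripper_width: 0.059
grip_force: 57.5
```

Request:
apply_moves(
  commands=[
    [[0,0,0,0],[0,0,0,0],[0,0,0,0]],
  ],
)

```text
time_s: 13.4
tcp_pos: [0.5719, -0.0453, 0.1089]
eef_rot: [[-0.997, -0.072, 0.001], [-0.072, 0.997, -0.0], [-0.001, -0.0, -1.0]]
wrist_force: [0.2, -0.1, -5.3]
gripper_width: 0.0591
grip_force: 57.5
```

Run:
```python
from rig import r,snapshot
from h import *
import cv2
st=r.get_state()
plan(st,[.5713,-.0443,.11],94.1)
s=snapshot("scene");t=snapshot("top")
k=6
a=cv2.resize(s["image"][165:245,195:285,::-1],None,fx=k,fy=k,interpolation=cv2.INTER_CUBIC)
d=cv2.resize(t["image"][160:240,240:282,::-1],None,fx=k,fy=k,interpolation=cv2.INTER_CUBIC)
cv2.imwrite("pics/f.png",np.hstack([a,d]))
```

```text
t 13.4 tcp [ 0.5719 -0.0453  0.1089] yang 94.13 -> shift [ 0.0006  0.001  -0.0011] twist 0.03 j6 -1.83 F [ 0.2 -0.1 -5.3] w 0.0591
```

View pics/f.png

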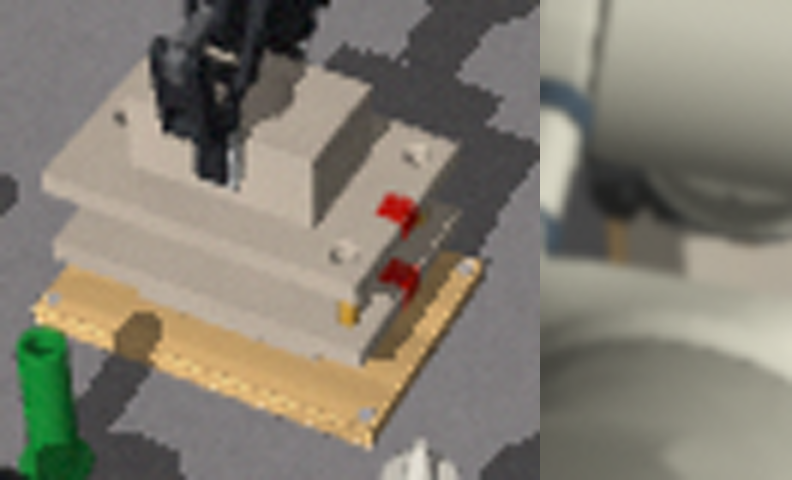

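Run:
```python
from rig import r,snapshot
from h import *
s=snapshot("scene")
U=m([(43,176,-85,-55,12),(357,289,85,-55,12),(460,146,85,55,12),(416,155,70,38,12),(345,252,70,-38,12),(121,118,-70,0,12),(372,86,50,30,55),(315,163,50,-30,55)],195,165,6)
for z in(.0866,.0886,.0906):
  q,e=fit([(s,U)],[.57,-.04,.07],z0=z);print(q.round(4),e.tolist())
```

```text
[ 0.5715 -0.0464  0.0755] [[-0.3, 0.1], [0.2, -0.1], [-0.2, -0.4], [0.0, 0.1], [0.1, 0.4], [0.8, -0.1], [-0.1, 0.0], [-0.3, 0.0]]
[ 0.5726 -0.0482  0.0754] [[-0.4, 0.1], [0.2, -0.1], [-0.1, -0.4], [0.0, 0.1], [0.1, 0.5], [0.7, -0.1], [-0.1, -0.0], [-0.3, 0.0]]
[ 0.5737 -0.05    0.0753] [[-0.6, 0.1], [0.2, -0.0], [-0.1, -0.5], [0.1, 0.1], [0.1, 0.5], [0.7, -0.2], [-0.0, -0.1], [-0.3, 0.0]]
```

Request:
apply_moves(
  commands=[
    [[0,0.0016,0.0,0],[0,0.0016,0.005,0],[0,0.0016,0.01,0],[0,0.0016,0.014,0],[0,0.0016,0.016,0]],
  ],
)

```text
time_s: 14.05
tcp_pos: [0.5711, -0.0436, 0.0914]
eef_rot: [[-0.997, -0.072, -0.001], [-0.072, 0.997, 0.0], [0.001, 0.0, -1.0]]
wrist_force: [0.0, -0.6, -4.7]
gripper_width: 0.0594
grip_force: 57.8
```

Request:
apply_moves(
  commands=[
    [[0,0,0.001,0],[0,0,0.002,0]],
  ],
)

```text
time_s: 14.25
tcp_pos: [0.5714, -0.0437, 0.09]
eef_rot: [[-0.997, -0.072, -0.0], [-0.072, 0.997, 0.0], [0.0, 0.0, -1.0]]
wrist_force: [-0.2, -0.9, -5.7]
gripper_width: 0.0592
grip_force: 57.8
```

Request:
apply_moves(
  commands=[
    [[0,0,0.001,0],[0,0,0.002,0],[0,0,0.003,0],[0,0,0.004,0],[0,0,0.004,0]],
  ],
)

```text
time_s: 14.75
tcp_pos: [0.5716, -0.0435, 0.0861]
eef_rot: [[-0.997, -0.072, 0.001], [-0.072, 0.997, 0.0], [-0.001, 0.0, -1.0]]
wrist_force: [1.8, 3.7, -4.4]
gripper_width: 0.0594
grip_force: 57.9
```

Request:
apply_moves(
  commands=[
    [[0,0,0.001,0],[0,0,0.002,0],[0,0,0.003,0],[0,0,0.004,0],[0,0,0.004,0]],
  ],
)

```text
time_s: 15.25
tcp_pos: [0.5717, -0.0435, 0.0821]
eef_rot: [[-0.997, -0.072, 0.001], [-0.072, 0.997, 0.0], [-0.001, 0.0, -1.0]]
wrist_force: [2.0, 6.9, -2.0]
gripper_width: 0.0593
grip_force: 58.1
```

Request:
apply_moves(
  commands=[
    [[-0.0002,0.0005,0.001,0],[-0.0002,0.0006,0.002,0],[-0.0002,0.0006,0.003,0],[-0.0002,0.0006,0.004,0],[-0.0002,0.0006,0.005,0]],
  ],
)

```text
time_s: 15.75
tcp_pos: [0.5715, -0.0431, 0.077]
eef_rot: [[-0.997, -0.072, 0.0], [-0.072, 0.997, -0.0], [-0.0, -0.0, -1.0]]
wrist_force: [1.2, 1.4, -3.2]
gripper_width: 0.0598
grip_force: 57.8
```

Request:
apply_moves(
  commands=[
    [[0,0,0.0005,0],[0,0,0.001,0],[0,0,0.0015,0],[0,0,0.002,0],[0,0,0.002,0]],
  ],
)

```text
time_s: 16.25
tcp_pos: [0.5715, -0.0431, 0.075]
eef_rot: [[-0.997, -0.072, -0.0], [-0.072, 0.997, -0.0], [0.0, -0.0, -1.0]]
wrist_force: [0.9, 1.3, -3.7]
gripper_width: 0.0592
grip_force: 57.9
```

Request:
apply_moves(
  commands=[
    [[0,0,0.0005,0],[0,0,0.0005,0],[0,0,0.0008,0]],
  ],
)

```text
time_s: 16.55
tcp_pos: [0.5716, -0.043, 0.0744]
eef_rot: [[-0.997, -0.072, 0.0], [-0.072, 0.997, -0.0], [-0.0, -0.0, -1.0]]
wrist_force: [-0.7, 0.1, 4.8]
gripper_width: 0.0595
grip_force: 58.9
```

Request:
apply_moves(
  commands=[
    [[0,0,0.0002,0],[0,0,0.0002,0],[0,0,0.0002,0]],
  ],
)

```text
time_s: 16.85
tcp_pos: [0.5715, -0.0431, 0.0744]
eef_rot: [[-0.997, -0.072, 0.0], [-0.072, 0.997, -0.0], [-0.0, -0.0, -1.0]]
wrist_force: [-2.3, 1.3, 6.1]
gripper_width: 0.0593
grip_force: 59.0
```

Request:
apply_moves(
  commands=[
    [[0,0,0.0003,0],[0,0,0.0006,0],[0,0,0.0006,0]],
  ],
)

```text
time_s: 17.15
tcp_pos: [0.5716, -0.0431, 0.0743]
eef_rot: [[-0.997, -0.072, 0.001], [-0.072, 0.997, -0.0], [-0.001, -0.0, -1.0]]
wrist_force: [-5.1, 0.7, 16.3]
gripper_width: 0.059
grip_force: 60.5
```

Request:
apply_moves(
  commands=[
    [[0.0002,0,-0.0001,0],[0.0002,0,-0.0001,0],[0.0002,0,-0.0001,0],[0.0002,0,-0.0001,0]],
  ],
)

```text
time_s: 17.55
tcp_pos: [0.5716, -0.0431, 0.0744]
eef_rot: [[-0.997, -0.072, 0.001], [-0.072, 0.997, -0.0], [-0.001, -0.0, -1.0]]
wrist_force: [-2.6, 0.6, 14.6]
gripper_width: 0.0588
grip_force: 60.0
```

Run:
```python
from rig import r,snapshot
from h import *
import cv2
s=snapshot("scene")
cv2.imwrite("pics/g.png",cv2.resize(s["image"][165:245,195:285,::-1],None,fx=6,fy=6,interpolation=cv2.INTER_CUBIC))
plan(r.get_state(),[.57,-.044,.07])
```

```text
t 17.6 tcp [ 0.5716 -0.0431  0.0743] yang 94.12 -> shift [ 0.0016 -0.0008  0.0043] twist 0 j6 -1.82 F [-2.6  1.3 14.4] w 0.0591
```

View pics/g.png

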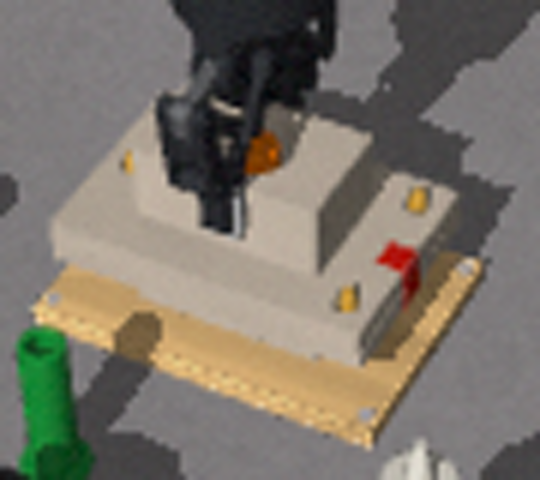

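The picture shows the halves closed flush. The dowels come through the holes at (418,200), (347,298) and (128,162), the marks meet at (405,265), and the core is level with the block top.

```bash
python3 -c "
from rig import r
print(r.finish_job())"
```

```text
the job is handed in; nothing more can be done
None
```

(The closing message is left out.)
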